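# Slide the print rack past the sprung gate into the curing bay

## Task

Slide the blue rack of freshly washed prints all the way along the chute into the curing bay, until its front meets the black stop at the far end. The orange gate is sprung shut: with one fingertip press its long red rod sideways towards the chute to swing the gate up, and keep it up while the other fingertip pushes the rack from behind, at its yellow tab. The gate must not touch the rack or the prints; only push the rack, never lift it, then back away so that the gate falls shut behind it, and leave the other things where they stand.

Things in the scene. Friction and masses are not known exactly. Their poses are not given: they have to be found in the camera images.
- chute: Fixed straight chute, grey floor, aluminium walls, 420 mm long. Axes: z up, +y the way the rack is pushed. Origin on the table under the gate's hinge line, in the gate's plane (y = 0). Open entry at y = -300; floor at z = 12; wall tops at z = 30, 5 thick; channel 72 wide from x = -97 to -25 (mm). Hinge posts 68 tall at x = 0, y = +-18. The curing bay, with amber side panels 70 tall, lies beyond y = 0.
- stop_face (a point): Middle of the face of the black end stop that closes the curing bay, 405 mm from the chute's entry: at x = -61, y = +105, z = 30 mm in the chute's frame. Axes as the chute's.
- gate (a joint): Angle of the gate (rad): 0 shut, 1.1 fully up at its stop. Hinge line parallel to the chute's y axis at x = 0, z = 60 mm in the chute's frame. The plate swings up and over towards the red rod's side. Above 0.8 rad the rack and prints pass clear under it. Spring and weight shut it when let go; about 2 to 4 N sideways on the rod keeps it open.
- gate_plate (a point): Middle of the orange gate plate, 66 wide, 34 tall, 4 mm thick. Shut, it stands across the channel at the chute's y = 0, from z = 24 to 58 mm: the rack's head cannot pass, its low tail can lie under it. Fully up it reaches about 145 mm above the table.
- rod_end (a point): Free end of the red rod fixed to the gate: round, 10 mm diameter, parallel to the chute's y axis, outside the chute's +x wall, from y = -290 (here) to y = -40 mm. Rod centre, gate shut: x = +12, z = 35 mm; at 0.9 rad x = -13, z = 35; at 1.1 rad x = -17, z = 38. Press it towards -x (to the chute), anywhere along it, to open the gate; a finger can slide along it.
- rod_root (a point): Point on the red rod's centre line, 240 mm from its free end towards the gate (y = -50 mm in the chute's frame).
- rack: Loose blue rack, 0.25 kg or so, 190 mm long, lying in the channel with 2.5 mm play each side. Origin under the centre of its head; y to its front, z up. Head 67 x 90 mm with small grey and white prints up to 34 mm above its underside; behind it a tail 30 wide, 8 tall, ending in the yellow tab.
- rack_tab (a point): Middle of the rear (-y) face of the yellow upright tab at the end of the rack's tail, the face to push: 50 wide, 30 tall from the chute floor, 6 mm thick; this point is 15 mm above the rack's underside and 145 mm behind the rack's origin. With the rack fully home it is at y = -85 mm in the chute's frame.
- rack_front (a point): Middle of the front (+y) face of the rack's head, 190 mm ahead of the tab's rear face, 12 mm above the rack's underside. At y = +105 mm in the chute's frame when fully home.
- resin_bottle: White bottle, 70 mm wide, 170 tall, beside the chute; leave alone. Origin under its centre.
- brown_bottle: Brown bottle, 60 mm wide, 130 tall; leave alone. Origin under its centre.
- wash_jar: Clear jar, 84 mm wide, 100 tall; leave alone. Origin under its centre.
- cup: Green cup, 64 mm wide, 55 tall; leave alone. Origin under its centre.
- tape_roll: Yellow tape roll lying flat, 84 mm wide, 24 tall; leave alone. Origin under its centre.
- scraper: Spatula, 180 mm long, lying beside the chute; leave alone.
- spool: Filament spool lying flat near the chute's entry, 150 mm wide, 50 tall; leave alone. Origin under its centre.

How it is judged:
On the way, in this order (a step that is already met when the one before it is completed fails the run):
1. the gate is held up clear of the rack while the rack's front is still before it (value of joint gate above 0.65 rad and y of rack_front in the frame of chute below -0.004 m), for 0.2 s.
2. the rack's head is under the gate, which is still held up (value of joint gate above 0.5 rad and y of rack_front in the frame of chute between 0.03 and 0.085 m), for 0.05 s.
At the end, for the whole second after the job is handed in: The rack lies flat in the chute with its front within 8 mm of the stop, at rest, and the gate has fallen shut (below 0.1 rad) behind its head (y of rack_front in the frame of chute above 0.097 m and value of joint gate below 0.1 rad and linear speed of rack below 0.01 m/s and z of rack_front in the frame of chute below 0.029 m and angle between rack_front's own z axis and vertical below 0.08 rad); the robot touches nothing.
It fails at once if the gate touches the rack or its prints (over 0.5 N) (contact force between gate and rack above 0.5 N).
It fails at once if the rack is lifted (over 12 mm) or tipped (z of rack_front in the frame of chute above 0.036 m or z of rack_tab in the frame of chute above 0.039 m or angle between rack_front's own z axis and vertical above 0.2 rad).
It fails at once if a bystander is moved by more than 20 mm (distance of any of resin_bottle, brown_bottle, wash_jar, cup, tape_roll, scraper, spool from where it was at the start of the episode above 0.02 m).
It also fails if it takes over 42 s, if anything falls off the work surface, if the arm or the gripper's body presses on something with over 40 N, if the wrist force passes 120 N, or if a joint passes its speed limit or range.

## Robot

A 6-joint arm with a two-finger parallel gripper is mounted at the origin on the work surface. World frame = base frame: x ahead of the robot, y to its left, z up, the work surface at z = 0. Lengths are in m, angles in rad, forces in N, time in s.
With the tool pointing down it reaches from about 0.35 to 0.975 m from the base axis. Payload 4.9 kg.
Tool frame: the origin (TCP) lies midway between the tips of the shut fingers; the grasp point (between the pads) lies 19 mm behind it; z points along the fingers, y is the line along which they close (so a half turn about z gives the same grasp; the last joint's range is limited). The gripper opens to 85 mm and grips with 20 to 120 N. Pads are 22 mm wide; open, the fingers measure 114 mm over their backs; the gripper's body (76 mm by 85 mm) begins 54 mm behind the grasp point. The pads swing forward as they close: fully open they stand 13 mm farther back than shut.
Start: joints at [1.173, 0.053, 1.613, -0, 1.476, -0.119], TCP at [0.172, 0.601, 0.231] pointing down, gripper open.
Joint ranges: [-3.01, 3.01], [-1.01, 2.22], [0.06, 2.58], [-1.02, 4.17], [0.09, 2.62], [-3.14, 3.14]. Speed limits (rad/s): [2.57, 2.57, 3.14, 3.14, 3.14, 3.14].

## Interface

Orientations are given as a unit quaternion [w, x, y, z].
In Python, from plant import manip gives the robot as it stands.
- The arm moves only by the tool carry_out, never from a script. Its argument "moves" is a list of rows, each a list of 7 numbers: the opening, from 0 (shut) to 1 (fully open), then the shift along the tool's x, y, z normalised to -1 to 1, where 1 is 0.4 m, then the turn, a rotation vector about the tool's x, y, z normalised to -1 to 1, where 1 is 0.5 rad. In form: [[grip, dx, dy, dz, rx, ry, rz], ...]. A call has 1 to 8 rows; each row is the pose to reach, as a shift and turn from the pose commanded when the call began, along the tool's axes at that moment; what a row does not reach only later rows make up. A row lasts 1/12 s, in which the tool goes at most 41.7 mm and 7.16 degrees, less where a joint would pass 70% of its speed; a pose out of reach is approached as far as the arm can. A call with a number of a shift or a turn outside -1 to 1 is refused whole. A call with a gripper value outside its range is refused whole. The fingers move at their own pace and stop on an object; the grip force is fixed at half the most. Time passes only in rows, so rows that repeat a pose let the fingers close. It gives the time, the measured TCP pose, the force and the opening at its end, in the units of the state.
- manip.state(): the state, without advancing time (a new reading comes with each control period).
- manip.grab_frame(name): name is "side" or "top"; returns the picture (420x560x3 uint8, red, green, blue); there is no depth.
- manip.camera_info(name): a dict with "intrinsics" (3x3 intrinsics, pixels), "extrinsics" (4x4, takes a point from world to camera coordinates). Camera axes: x right, y down, z forward; pixel columns grow to the right and rows downward; lengths in m; the calibration is good to about 2 mm. A picture is of the moment at which its call begins. camera_info takes no time and is no camera call.
- manip.job_done(): hands the job in, once; it reports no verdict.
The state is a dict: "time": time; "joint_pos": joint angles; "joint_vel": joint speeds; "joint_efforts": joint torques, N m; "tool_pos": TCP position; "tool_rot": TCP orientation; "contact_force": force on the tool from outside, world axes, zero at the start; "ft_torque": the same for the moment, N m; "gripper_width": opening from 0.0 (shut) to 1.0 (fully open).
Only numpy, scipy, OpenCV 4.12 (cv2) and the standard library are available. Lean on these libraries where they do the work, as an engineer would, in place of code of your own. Each camera call takes 0.05 s, during which the arm holds its last target. There are 200 camera calls.

## Working session

There is one attempt and no reset: what is moved stays moved. The work goes in short steps, Python scripts to look and compute and a tool call to move; the robot and the scene stay as the last step left them, time stands still between calls to the robot, and variables do not carry over. Pictures are saved under pics/ and viewed, on a budget of 10 in all, crops included, one or two more only if the job needs it, and the job is handed in when it is done.

Besides the shell and the picture viewer there is one more tool, called as name(argument=value, ...), one argument or row to a line, values as JSON. carry_out: Moves the arm, as the interface text tells. Scaled input: -1 to 1 covers 0.4 m each way for a shift and 0.5 rad each way for a turn. Its arguments: {"type":"object","properties":{"moves":{"type":"array"}},"required":["moves"]}

```bash
mkdir -p pics; python3 - <<'E'
from plant import manip
import cv2,numpy as np
for n in("top","side"):
    f=manip.grab_frame(n);cv2.imwrite(f"pics/{n}0.png",f[:,:,::-1])
    c=manip.camera_info(n);print(n,np.round(c["intrinsics"],1).tolist(),np.round(c["extrinsics"],4).tolist())
print(manip.state())
E
```

```text
top [[380.3, 0.0, 274.8], [0.0, 380.3, 212.7], [0.0, 0.0, 1.0]] [[0.126, -0.992, -0.0052, -0.0705], [-0.9712, -0.1223, -0.2046, 0.5898], [0.2023, 0.0308, -0.9788, 1.0503], [0.0, 0.0, 0.0, 1.0]]
side [[454.6, 0.0, 288.8], [0.0, 454.6, 210.4], [0.0, 0.0, 1.0]] [[-0.9968, -0.0793, 0.0073, 0.5652], [-0.0646, 0.7516, -0.6564, 0.0856], [0.0466, -0.6548, -0.7543, 1.0241], [0.0, 0.0, 0.0, 1.0]]
{'time': 0.1, 'joint_pos': array([ 1.17300103e+00,  5.33172723e-02,  1.61414214e+00,  9.50055035e-06,
        1.47598660e+00, -1.19029176e-01]), 'joint_vel': array([-0.0008173 , -0.00012734, -0.00313353, -0.00079642,  0.00038478,
       -0.0003009 ]), 'joint_efforts': array([-9.84335088e-05, -3.94903028e+01, -3.71363497e+01, -1.49230427e-04,
        3.85073581e-03,  1.21732231e-05]), 'tool_pos': array([0.1717797 , 0.60035439, 0.23017825]), 'tool_rot': array([-2.41381083e-04,  1.38932574e-01,  9.90301409e-01, -8.94704373e-04]), 'contact_force': array([-0.06960915,  0.35711899, -0.11995358]), 'ft_torque': array([-0.0244392 ,  0.01327482, -0.02446523]), 'gripper_width': 1.0020961510931286}
```

View pics/top0.png

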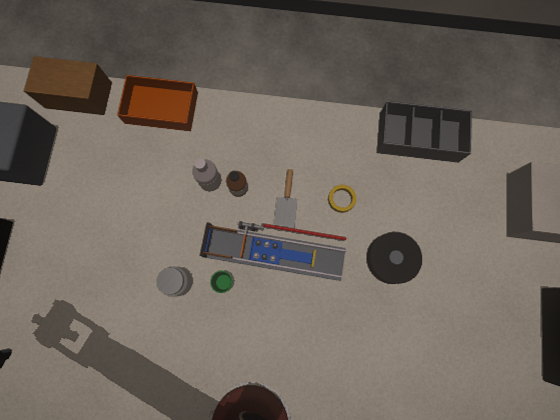

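View pics/side0.png

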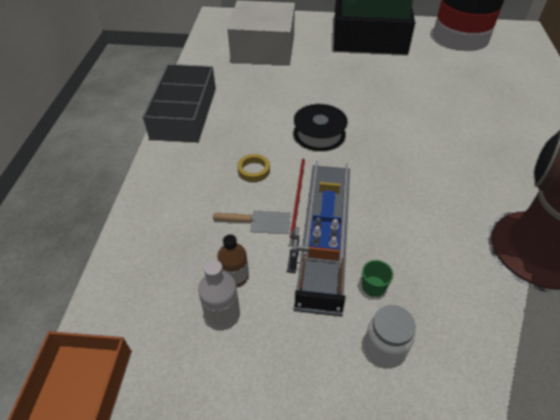

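The top view shows the chute running left (+y): entry near (344,262), tab at (314,258), gate at (244,243), and red rod from (262,226) to (346,238). The side view agrees, with the tab at (330,187) and the rod's free end at (302,161). Next I measure by colour.

```bash
cat > h.py <<'E'
from plant import manip
import cv2,numpy as np
def ray(n,p):
    c=manip.camera_info(n);K=np.array(c["intrinsics"]);E=np.array(c["extrinsics"]);R,t=E[:3,:3],E[:3,3]
    return -R.T@t, R.T@np.linalg.inv(K)@np.array([p[0],p[1],1.])
def onz(n,p,z):
    o,d=ray(n,p);return o+d*(z-o[2])/d[2]
def tri(p,q):
    (o,d),(u,v)=ray("top",p),ray("side",q)
    s=np.linalg.lstsq(np.c_[d,-v],u-o,rcond=None)[0];a,b=o+d*s[0],u+v*s[1]
    return (a+b)/2,np.linalg.norm(a-b)
def blobs(f,lo,hi,roi,mn=8):
    h=cv2.cvtColor(f,cv2.COLOR_RGB2HSV);m=cv2.inRange(h,lo,hi)
    if lo[0]==0 and hi[0]<9: m|=cv2.inRange(h,(172,lo[1],lo[2]),(180,255,255))
    k=np.zeros_like(m);x0,y0,x1,y1=roi;k[y0:y1,x0:x1]=m[y0:y1,x0:x1]
    n,l,s,c=cv2.connectedComponentsWithStats(k)
    return [np.argwhere(l==i)[:,::-1].astype(float) for i in range(1,n) if s[i,4]>=mn]
def ends(P):
    c=P.mean(0);v=np.linalg.svd(P-c,full_matrices=False)[2][0];s=(P-c)@v
    return c+v*s.min(),c+v*s.max()
E
python3 - <<'E'
from h import *
np.set_printoptions(precision=4,suppress=True)
roi={"top":(195,190,360,290),"side":(270,150,360,320)}
for n in roi:
    f=cv2.imread(f"pics/{n}0.png")[:,:,::-1].copy()
    for nm,lo,hi,z in(("red",(0,150,60),(5,255,255),.035),("orange",(5,150,60),(14,255,255),.04),("yellow",(18,120,80),(35,255,255),.042),("blue",(105,130,40),(125,255,255),.03)):
        for P in blobs(f,lo,hi,roi[n]):
            a,b=ends(P);print(n,nm,len(P),P.mean(0).round(1),a.round(1),b.round(1),onz(n,a,z),onz(n,b,z))
    x0,y0,x1,y1=roi[n]
    if n=="top":a=f[y0:y1,x0:x1]
    else:b=f[y0:y1,x0:x1]
A=cv2.resize(a,None,fx=4,fy=4,interpolation=2)[:,:,::-1];B=cv2.resize(b,None,fx=3.3,fy=3.3,interpolation=2)[:,:,::-1]
cv2.imwrite("pics/c.png",A);cv2.imwrite("pics/d.png",B)
E
```

```text
top red 218 [304.4 231.6] [263.9 224.8] [345.1 238.5] [0.5586 0.0325 0.035 ] [ 0.5482 -0.2103  0.035 ]
top orange 40 [242.8 245.3] [240.8 256.2] [244.8 235. ] [0.4577 0.0866 0.04  ] [0.5208 0.0839 0.04  ]
top yellow 221 [342.1 201.1] [328.9 200.9] [355.  201.3] [ 0.6538 -0.1512  0.042 ] [ 0.6623 -0.2286  0.042 ]
top yellow 37 [313.  257.8] [314.2 249.9] [311.7 266.1] [ 0.5024 -0.123   0.042 ] [ 0.4549 -0.1208  0.042 ]
top blue 19 [208.4 235.8] [207.2 242. ] [209.6 229.9] [0.4873 0.1925 0.03  ] [0.524  0.1911 0.03  ]
top blue 770 [277.3 252.5] [250.2 247.8] [311.1 258.3] [0.4864 0.0637 0.03  ] [ 0.4781 -0.1177  0.03  ]
top blue 11 [206. 247.] [205.4 250.1] [206.6 243.9] [0.4631 0.1938 0.03  ] [0.4815 0.1932 0.03  ]
side red 104 [297.4 196.9] [303. 160.] [292.5 229.1] [ 0.5474 -0.2071  0.035 ] [0.5574 0.0199 0.035 ]
side orange 236 [323.5 253.1] [309.6 251.5] [337.7 254.6] [0.5165 0.0817 0.04  ] [0.457  0.0845 0.04  ]
side yellow 49 [329.7 184.3] [320.  183.3] [339.  185.2] [ 0.5016 -0.1208  0.042 ] [ 0.4559 -0.1186  0.042 ]
side blue 672 [324.9 218.8] [329.6 191.1] [320.2 246.7] [ 0.4774 -0.1084  0.03  ] [0.4943 0.0596 0.03  ]
side blue 57 [338.6 232.8] [339.4 218. ] [337.8 248. ] [ 0.4532 -0.0256  0.03  ] [0.456  0.0599 0.03  ]Traceback (most recent call last):
  File "<stdin>", line 12, in <module>
IndexError: too many indices for array: array is 2-dimensional, but 3 were indexed
```

carry_out(
  moves=[
    [0.635, -0.54, -0.61, 0, 0, 0, 0.89],
    [0.635, -0.54, -0.61, 0, 0, 0, 0.89],
    [0.635, -0.54, -0.61, 0, 0, 0, 0.89],
    [0.635, -0.54, -0.61, 0, 0, 0, 0.89],
    [0.635, -0.54, -0.61, 0, 0, 0, 0.89],
    [0.635, -0.54, -0.61, 0, 0, 0, 0.89],
    [0.635, -0.54, -0.61, 0, 0, 0, 0.89],
    [0.635, -0.54, -0.61, 0, 0, 0, 0.89],
  ],
)

```text
time: 0.77
tool_pos: [0.3128, 0.3044, 0.2308]
tool_rot: [0.0, 0.354, 0.935, -0.0]
contact_force: [-0.2, -0.2, 0.1]
gripper_width: 0.638
```

```bash
cat >> h.py <<'E'
from scipy.spatial.transform import Rotation as Ro
th=np.arctan2(.0428,1);ex=np.array([np.cos(th),-np.sin(th),0]);ey=np.array([np.sin(th),np.cos(th),0]);O=np.array([.5484,.0797,0])
RT=np.c_[np.cross(ex,[0,0,-1]),ex,[0,0,-1]]
def go(cx,cy,z):
    s=manip.state();R=Ro.from_quat(np.roll(s["tool_rot"],-1)).as_matrix();p=s["tool_pos"]
    d=R.T@(O+ex*cx+ey*cy+[0,0,z]-p)/.4;r=Ro.from_matrix(R.T@RT).as_rotvec()/.5;q=p-O
    print("t",round(s["time"],2),"chute",np.round([q@ex,q@ey,p[2]],4),"g",round(s["gripper_width"],3),"F",np.round(s["contact_force"],1))
    print("shift",d.round(3),"turn",r.round(3))
E
python3 -c "
from h import *
go(-.005,-.238,.16)"
```

```text
t 0.77 chute [-0.245   0.2145  0.2308] g 0.638 F [-0.2 -0.2  0.1]
shift [-1.178 -0.5    0.178] turn [-1.000e-03  1.000e-03  1.779e+00]
```

carry_out(
  moves=[
    [0.635, -0.7, -0.3, 0, 0, 0, 0.89],
    [0.635, -0.7, -0.3, 0, 0, 0, 0.89],
    [0.635, -0.7, -0.3, 0, 0, 0, 0.89],
    [0.635, -0.7, -0.3, 0, 0, 0, 0.89],
    [0.635, -0.7, -0.3, 0, 0, 0, 0.89],
    [0.635, -0.7, -0.3, 0, 0, 0, 0.89],
    [0.635, -0.7, -0.3, 0, 0, 0, 0.89],
    [0.635, -0.7, -0.3, 0, 0, 0, 0.89],
  ],
)

```text
time: 1.43
tool_pos: [0.4439, 0.0272, 0.231]
tool_rot: [0.0, 0.554, 0.833, -0.001]
contact_force: [-0.4, 1.2, -0.6]
gripper_width: 0.633
```

```bash
python3 -c "
from h import *
go(-.005,-.238,.13)"
```

```text
t 1.43 chute [-0.1022 -0.057   0.231 ] g 0.633 F [-0.4  1.2 -0.6]
shift [-0.513  0.027  0.253] turn [-0.001  0.003  0.879]
```

carry_out(
  moves=[
    [0.635, -0.513, 0.027, 0.05, 0, 0, 0.88],
    [0.635, -0.513, 0.027, 0.05, 0, 0, 0.88],
    [0.635, -0.513, 0.027, 0.05, 0, 0, 0.88],
    [0.635, -0.513, 0.027, 0.05, 0, 0, 0.88],
    [0.635, -0.513, 0.027, 0.253, 0, 0, 0.88],
    [0.635, -0.513, 0.027, 0.253, 0, 0, 0.88],
    [0.635, -0.513, 0.027, 0.253, 0, 0, 0.88],
    [0.635, -0.513, 0.027, 0.253, 0, 0, 0.88],
  ],
)

```text
time: 2.1
tool_pos: [0.5302, -0.1527, 0.1253]
tool_rot: [-0.004, 0.721, 0.693, -0.002]
contact_force: [-0.7, 0.3, 0.6]
gripper_width: 0.635
```

```bash
python3 -c "
from h import *
go(-.005,-.238,.07)
a=manip.grab_frame('top')[190:290,220:400];b=manip.grab_frame('side')[100:280,220:400]
a=cv2.resize(a,None,fx=3.3,fy=3.3,interpolation=2);b=cv2.resize(b,None,fx=1.8333,fy=1.8333,interpolation=2)
b=cv2.resize(b,(330,330))
cv2.imwrite('pics/e.png',cv2.cvtColor(np.hstack([a[:330,:450],b]),4))"
```

```text
t 2.1 chute [-0.0083 -0.2329  0.1253] g 0.635 F [-0.7  0.3  0.6]
shift [-0.013  0.009  0.138] turn [-0.018 -0.007  0.006]
```

View pics/e.png

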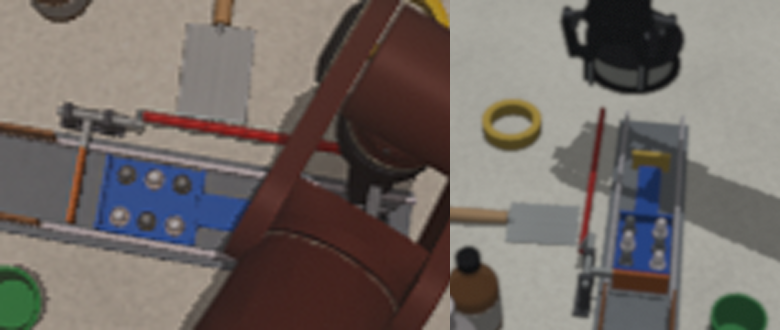

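The crops show the gripper over the entry end, with its fingers visible in the side view. The gate is shut and the rack head is just behind it. I'll descend partway.

carry_out(
  moves=[
    [0.635, -0.013, 0.009, 0.16, -0.018, -0.007, 0.006],
    [0.635, -0.013, 0.009, 0.16, -0.018, -0.007, 0.006],
    [0.635, -0.013, 0.009, 0.16, -0.018, -0.007, 0.006],
    [0.635, -0.013, 0.009, 0.16, -0.018, -0.007, 0.006],
  ],
)

```text
time: 2.53
tool_pos: [0.5369, -0.1577, 0.0676]
tool_rot: [0.005, 0.721, 0.693, 0.002]
contact_force: [0.4, -0.6, -0.4]
gripper_width: 0.638
```

```bash
python3 -c "
from h import *
go(-.005,-.238,.015)
b=manip.grab_frame('side')[90:210,250:410]
cv2.imwrite('pics/f.png',cv2.cvtColor(cv2.resize(b,None,fx=5,fy=5,interpolation=2),4))"
```

```text
t 2.53 chute [-0.0014 -0.2376  0.0676] g 0.638 F [ 0.4 -0.6 -0.4]
shift [-0.    -0.01   0.131] turn [0.02  0.007 0.006]
```

View pics/f.png

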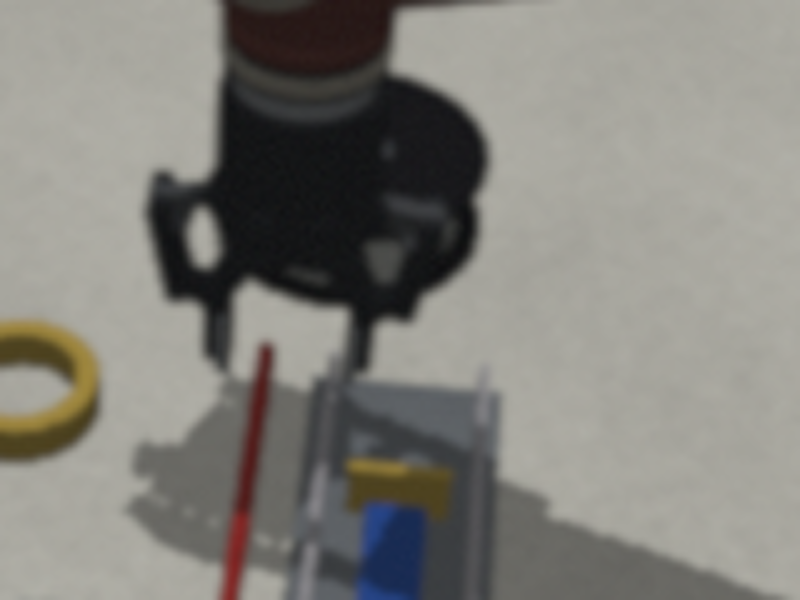

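```bash
python3 -c "
from h import *
go(-.005,-.238,.015)
for p in ((296,163.5),(320,163.5),(294,163.5),(324,164)):
  for z in (.068,.075):
    q=onz('side',p,z)-O;print(p,z,(q@ex).round(4),(q@ey).round(4))"
```

```text
t 2.58 chute [-2.000e-04 -2.382e-01  6.900e-02] g 0.636 F [ 0.3 -0.   0.7]
shift [ 0.001 -0.014  0.135] turn [0.025 0.009 0.006]
(296, 163.5) 0.068 0.0242 -0.2362
(296, 163.5) 0.075 0.0235 -0.2288
(320, 163.5) 0.068 -0.0335 -0.2438
(320, 163.5) 0.075 -0.0337 -0.2362
(294, 163.5) 0.068 0.029 -0.2356
(294, 163.5) 0.075 0.0283 -0.2281
(324, 164) 0.068 -0.0433 -0.2433
(324, 164) 0.075 -0.0433 -0.2357
```

carry_out(
  moves=[
    [0.635, 0, -0.007, 0.05, 0.024, 0.009, 0.006],
    [0.635, 0, -0.007, 0.09, 0.024, 0.009, 0.006],
    [0.635, 0, -0.007, 0.132, 0.024, 0.009, 0.006],
    [0.635, 0, -0.007, 0.132, 0.024, 0.009, 0.006],
    [0.635, 0, -0.007, 0.132, 0.024, 0.009, 0.006],
  ],
)

```text
time: 3.0
tool_pos: [0.5353, -0.1587, 0.0154]
tool_rot: [-0.0, 0.722, 0.692, -0.0]
contact_force: [-0.2, 0.6, 0.7]
gripper_width: 0.634
```

```bash
python3 -c "
from h import *
b=manip.grab_frame('side')[100:220,250:410]
go(-.037,-.238,.015)
cv2.imwrite('pics/g.png',cv2.cvtColor(cv2.resize(b,None,fx=5,fy=5,interpolation=2),4))"
```

```text
t 3.05 chute [-0.0023 -0.239   0.016 ] g 0.636 F [-1.3  0.4  0.1]
shift [ 0.002 -0.087  0.002] turn [ 0.001  0.001 -0.001]
```

View pics/g.png

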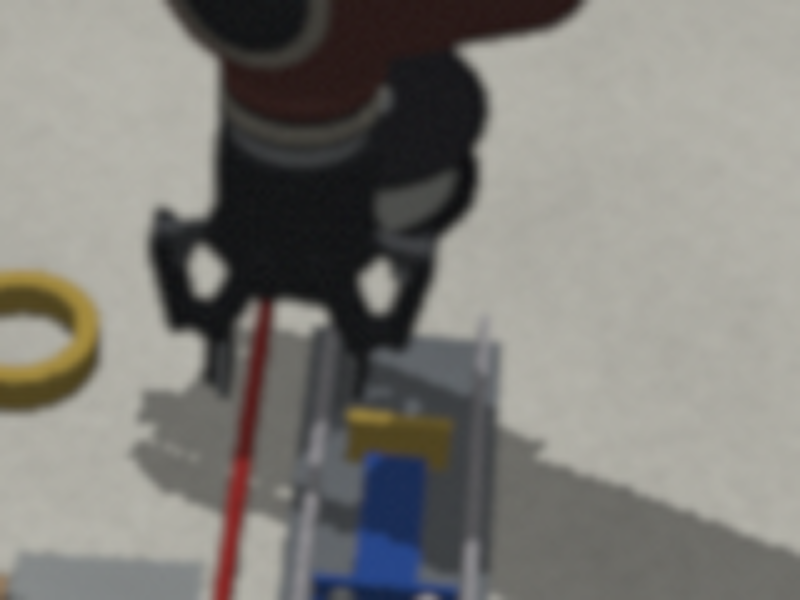

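Both fingers are in place, A outside the rod and B in the channel behind the tab. I'll press the rod next.

carry_out(
  moves=[
    [0.635, 0, -0.025, 0, 0, 0, 0],
    [0.635, 0, -0.04, 0, 0, 0, 0],
    [0.635, 0, -0.055, 0, 0, 0, 0],
    [0.635, 0, -0.07, 0, 0, 0, 0],
    [0.635, 0, -0.078, 0, 0, 0, 0],
    [0.635, 0, -0.078, 0, 0, 0, 0],
  ],
)

```text
time: 3.55
tool_pos: [0.5038, -0.1577, 0.0149]
tool_rot: [0.0, 0.723, 0.691, 0.0]
contact_force: [4.2, -0.6, 3.5]
gripper_width: 0.636
```

```bash
python3 -c "
from h import *
b=manip.grab_frame('side')[120:290,240:400]
go(-.037,-.238,.015)
cv2.imwrite('pics/h.png',cv2.cvtColor(cv2.resize(b,None,fx=3.5,fy=3.5,interpolation=2),4))"
```

```text
t 3.6 chute [-0.0342 -0.2391  0.0148] g 0.639 F [ 4.3 -0.5  3.3]
shift [ 0.003 -0.007 -0.   ] turn [ 0.    -0.    -0.003]
```

View pics/h.png

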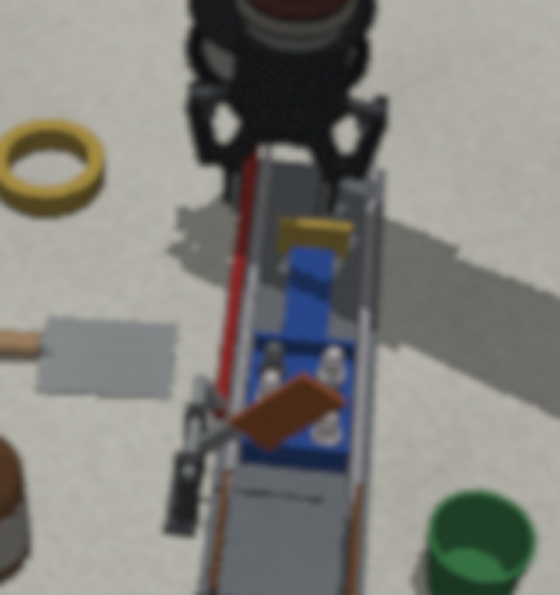

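```bash
python3 -c "
from h import *
c=manip.camera_info('side');K=np.array(c['intrinsics']);E=np.array(c['extrinsics'])
for a in(.6,.7,.8,.9,1.0,1.1):
  o=[]
  for x,z in((-28,-2),(-28,-36),(-94,-2),(-94,-36)):
    X=x*np.cos(a)-z*-np.sin(a)*-1 if 0 else x*np.cos(a)+z*np.sin(a); Z=-x*np.sin(a)+z*np.cos(a)
    P=O+ex*X/1e3+[0,0,.06+Z/1e3];q=K@(E[:3,:3]@P+E[:3,3]);o.append((q[:2]/q[2]).round(1).tolist())
  print(a,o)"
```

```text
0.6 [[306.6, 241.2], [315.2, 250.2], [334.5, 232.7], [342.7, 242.1]]
0.7 [[305.9, 240.4], [315.8, 249.0], [332.0, 230.0], [341.8, 239.1]]
0.8 [[305.1, 239.7], [316.3, 247.8], [329.1, 227.5], [340.4, 236.1]]
0.9 [[304.2, 239.0], [316.5, 246.5], [325.8, 225.1], [338.4, 233.1]]
1.0 [[303.2, 238.4], [316.6, 245.2], [322.2, 222.9], [336.0, 230.2]]
1.1 [[302.1, 237.8], [316.4, 243.8], [318.2, 220.9], [333.1, 227.4]]
```

Projecting the plate's corners puts the gate at about 0.87 rad. I'll press a little more, then push slowly.

carry_out(
  moves=[
    [0.635, 0, -0.009, -0.004, 0, 0, 0],
    [0.635, 0, -0.009, -0.004, 0, 0, 0],
    [0.635, 0.02, -0.009, -0.004, 0, 0, 0],
    [0.635, 0.04, -0.009, -0.004, 0, 0, 0],
    [0.635, 0.055, -0.009, -0.004, 0, 0, 0],
    [0.635, 0.07, -0.009, -0.004, 0, 0, 0],
    [0.635, 0.085, -0.009, -0.004, 0, 0, 0],
    [0.635, 0.1, -0.009, -0.004, 0, 0, 0],
  ],
)

```text
time: 4.27
tool_pos: [0.5013, -0.118, 0.015]
tool_rot: [-0.001, 0.722, 0.691, -0.002]
contact_force: [3.6, -4.7, 0.2]
gripper_width: 0.638
```

```bash
python3 -c "
from h import *
b=manip.grab_frame('side')[120:290,240:400]
go(-.037,-.13,.016)
cv2.imwrite('pics/i.png',cv2.cvtColor(cv2.resize(b,None,fx=3.5,fy=3.5,interpolation=2),4))"
```

```text
t 4.32 chute [-0.0386 -0.1985  0.015 ] g 0.638 F [ 4.8 -2.4  0.6]
shift [ 0.171  0.004 -0.003] turn [-0.006  0.001 -0.001]
```

View pics/i.png

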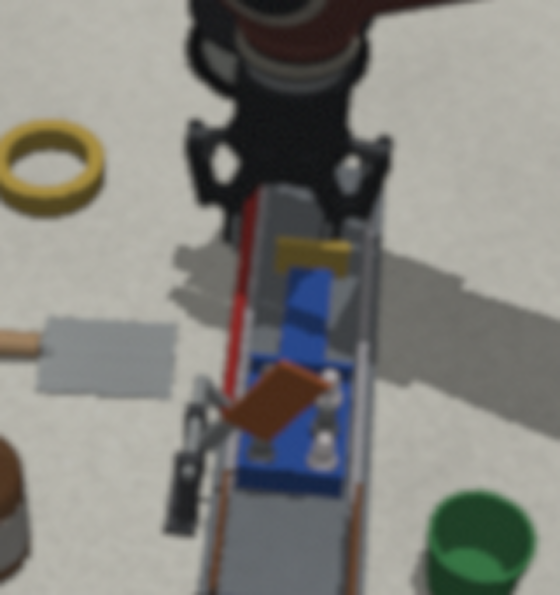

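The gate is at about 1.0 rad and the rack is moving. Finger B sits towards the tab's -x side, so I'll bring it inward gradually while keeping A still.

carry_out(
  moves=[
    [0.61, 0, 0.002, -0.003, 0, 0, 0],
    [0.585, 0, 0.005, -0.004, 0, 0, 0],
    [0.56, 0, 0.007, -0.004, 0, 0, 0],
    [0.535, 0, 0.01, -0.005, 0, 0, 0],
    [0.52, 0, 0.011, -0.005, 0, 0, 0],
    [0.52, 0, 0.011, -0.005, 0, 0, 0],
  ],
)

```text
time: 4.82
tool_pos: [0.5056, -0.1172, 0.0169]
tool_rot: [-0.002, 0.723, 0.691, -0.001]
contact_force: [5.3, 0.2, 0.4]
gripper_width: 0.521
```

carry_out(
  moves=[
    [0.52, 0.015, 0, 0, 0, 0, 0],
    [0.52, 0.03, 0, 0, 0, 0, 0],
    [0.52, 0.045, 0, 0, 0, 0, 0],
    [0.52, 0.06, 0, 0, 0, 0, 0],
    [0.52, 0.075, 0, 0, 0, 0, 0],
    [0.52, 0.09, 0, 0, 0, 0, 0],
    [0.52, 0.105, 0, 0, 0, 0, 0],
    [0.52, 0.12, 0, 0, 0, 0, 0],
  ],
)

```text
time: 5.48
tool_pos: [0.5076, -0.0702, 0.017]
tool_rot: [-0.001, 0.722, 0.691, -0.002]
contact_force: [4.9, -4.5, -0.0]
gripper_width: 0.518
```

```bash
python3 -c "
from h import *
b=manip.grab_frame('side')[120:290,240:400]
go(-.034,-.1,.016)
cv2.imwrite('pics/j.png',cv2.cvtColor(cv2.resize(b,None,fx=3.5,fy=3.5,interpolation=2),4))"
```

```text
t 5.53 chute [-0.0344 -0.1506  0.017 ] g 0.52 F [ 4.8 -2.   0.4]
shift [0.126 0.001 0.002] turn [-0.006  0.001 -0.002]
```

View pics/j.png

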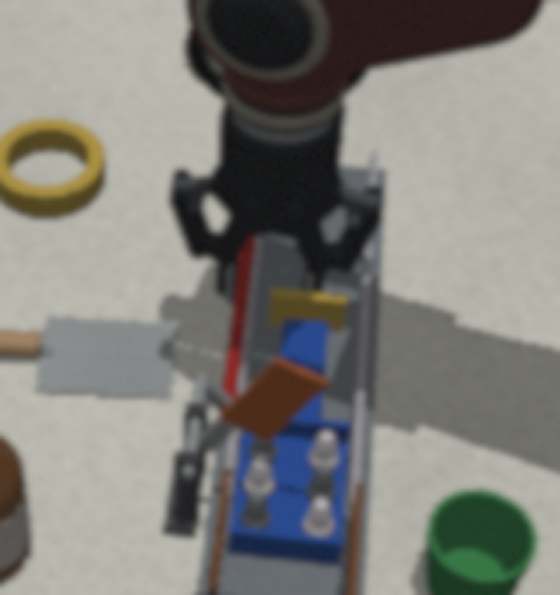

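The rack head is past the raised gate and the front is at roughly +50 mm. I'll continue towards the stop.

carry_out(
  moves=[
    [0.52, 0.015, 0, 0, 0, 0, 0],
    [0.52, 0.03, 0, 0, 0, 0, 0],
    [0.52, 0.045, 0, 0, 0, 0, 0],
    [0.52, 0.06, 0, 0, 0, 0, 0],
    [0.52, 0.075, 0, 0, 0, 0, 0],
    [0.52, 0.09, 0, 0, 0, 0, 0],
    [0.52, 0.105, 0, 0, 0, 0, 0],
    [0.52, 0.115, 0, 0, 0, 0, 0],
  ],
)

```text
time: 6.2
tool_pos: [0.5096, -0.0242, 0.0171]
tool_rot: [-0.001, 0.722, 0.692, -0.002]
contact_force: [4.2, -3.8, -0.4]
gripper_width: 0.521
```

carry_out(
  moves=[
    [0.52, 0.005, 0, 0, 0, 0, 0],
    [0.52, 0.01, 0, 0, 0, 0, 0],
    [0.52, 0.015, 0, 0, 0, 0, 0],
  ],
)

```text
time: 6.45
tool_pos: [0.5099, -0.0185, 0.0171]
tool_rot: [-0.001, 0.722, 0.691, -0.002]
contact_force: [3.4, -4.7, 0.2]
gripper_width: 0.521
```

```bash
python3 -c "
from h import *
b=manip.grab_frame('side')
go(-.034,-.096,.016)
for P in blobs(b,(18,120,80),(35,255,255),(290,180,360,240)): print(P.mean(0),len(P),[((onz('side',e,.042)-O)@ey).round(4) for e in ends(P)])
cv2.imwrite('pics/k.png',cv2.cvtColor(cv2.resize(b[160:330,240:400],None,fx=3.5,fy=3.5,interpolation=2),4))"
```

```text
t 6.5 chute [-0.0343 -0.0995  0.0171] g 0.52 F [ 3.9 -3.  -0.5]
shift [0.009 0.001 0.003] turn [-0.006  0.002 -0.002]
[328.95402299 223.36781609] 87 [np.float64(-0.087), np.float64(-0.0764)]
```

View pics/k.png

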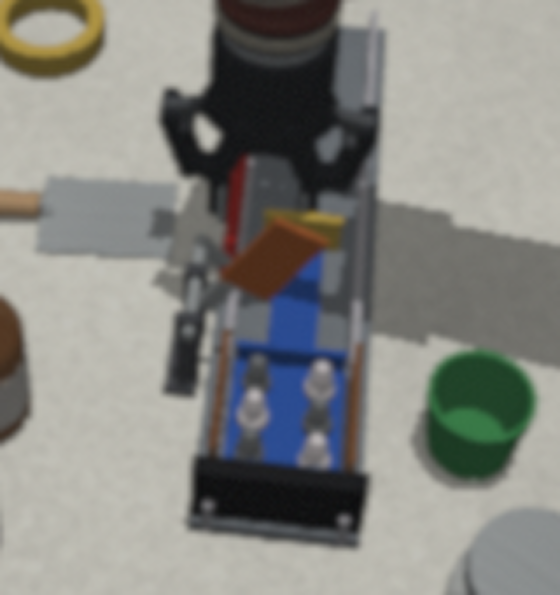

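The rack is nearly at the black stop. I'll creep on until I feel it.

carry_out(
  moves=[
    [0.52, 0.004, 0, 0, 0, 0, 0],
    [0.52, 0.008, 0, 0, 0, 0, 0],
    [0.52, 0.008, 0, 0, 0, 0, 0],
  ],
)

```text
time: 6.75
tool_pos: [0.5101, -0.0152, 0.0171]
tool_rot: [-0.001, 0.722, 0.691, -0.001]
contact_force: [3.0, -3.0, 0.5]
gripper_width: 0.515
```

carry_out(
  moves=[
    [0.52, 0.004, 0, 0, 0, 0, 0],
    [0.52, 0.006, 0, 0, 0, 0, 0],
    [0.52, 0.006, 0, 0, 0, 0, 0],
  ],
)

```text
time: 7.0
tool_pos: [0.5102, -0.0129, 0.0171]
tool_rot: [-0.001, 0.722, 0.691, -0.002]
contact_force: [4.2, -4.6, 0.3]
gripper_width: 0.517
```

carry_out(
  moves=[
    [0.52, 0.003, 0, 0, 0, 0, 0],
    [0.52, 0.006, 0, 0, 0, 0, 0],
    [0.52, 0.006, 0, 0, 0, 0, 0],
  ],
)

```text
time: 7.25
tool_pos: [0.5101, -0.0121, 0.0171]
tool_rot: [0.001, 0.722, 0.692, -0.003]
contact_force: [3.2, -9.8, 0.4]
gripper_width: 0.522
```

carry_out(
  moves=[
    [0.52, 0.003, 0, 0, 0, 0, 0],
    [0.52, 0.006, 0, 0, 0, 0, 0],
    [0.52, 0.006, 0, 0, 0, 0, 0],
  ],
)

```text
time: 7.5
tool_pos: [0.5102, -0.012, 0.0172]
tool_rot: [0.002, 0.721, 0.693, -0.005]
contact_force: [1.6, -18.7, -1.6]
gripper_width: 0.518
```

The force rise to 19 N along -y with no further motion means the rack is at the stop. I'll back away along the rod, then let the gate down gently.

carry_out(
  moves=[
    [0.52, -0.03, 0, 0, 0, 0, 0],
    [0.52, -0.06, 0, 0, 0, 0, 0],
    [0.52, -0.09, 0, 0, 0, 0, 0],
    [0.52, -0.12, 0, 0, 0, 0, 0],
    [0.52, -0.12, 0, 0, 0, 0, 0],
  ],
)

```text
time: 7.92
tool_pos: [0.508, -0.0565, 0.0169]
tool_rot: [-0.001, 0.723, 0.691, -0.001]
contact_force: [3.2, -2.9, 0.2]
gripper_width: 0.521
```

carry_out(
  moves=[
    [0.55, 0, 0.01, 0, 0, 0, 0],
    [0.58, 0, 0.02, 0, 0, 0, 0],
    [0.61, 0, 0.03, 0, 0, 0, 0],
    [0.635, 0, 0.042, 0, 0, 0, 0],
    [0.635, 0, 0.054, 0, 0, 0, 0],
    [0.635, 0, 0.066, 0, 0, 0, 0],
    [0.635, 0, 0.073, 0, 0, 0, 0],
    [0.635, 0, 0.073, 0, 0, 0, 0],
  ],
)

```text
time: 8.58
tool_pos: [0.5378, -0.056, 0.0169]
tool_rot: [-0.002, 0.722, 0.692, -0.001]
contact_force: [0.7, 0.5, -0.7]
gripper_width: 0.628
```

```bash
python3 -c "
from h import *
go(-.004,-.145,.016)"
```

```text
t 8.58 chute [-0.0048 -0.1361  0.0169] g 0.628 F [ 0.7  0.5 -0.7]
shift [-0.022  0.002  0.002] turn [-0.007 -0.002 -0.002]
```

carry_out(
  moves=[
    [0.635, 0, 0, -0.05, 0, 0, 0],
    [0.635, 0, 0, -0.12, 0, 0, 0],
    [0.635, 0, 0, -0.2, 0, 0, 0],
    [0.635, 0, 0, -0.3, 0, 0, 0],
    [0.635, 0, 0, -0.4, 0, 0, 0],
    [0.635, -0.2, 0, -0.45, 0, 0, 0],
    [0.635, -0.3, 0, -0.45, 0, 0, 0],
    [0.635, -0.3, 0, -0.45, 0, 0, 0],
  ],
)

```text
time: 9.25
tool_pos: [0.5329, -0.1775, 0.1988]
tool_rot: [-0.0, 0.722, 0.692, -0.0]
contact_force: [0.4, 0.2, -0.2]
gripper_width: 0.635
```

carry_out(
  moves=[
    [0.635, 0, 0, 0, 0, 0, 0],
    [0.635, 0, 0, 0, 0, 0, 0],
    [0.635, 0, 0, 0, 0, 0, 0],
    [0.635, 0, 0, 0, 0, 0, 0],
  ],
)

```text
time: 9.58
tool_pos: [0.5323, -0.1751, 0.196]
tool_rot: [-0.002, 0.722, 0.692, -0.001]
contact_force: [0.1, 0.5, 0.1]
gripper_width: 0.632
```

```bash
python3 -c "
from h import *
b=manip.grab_frame('side');a=manip.grab_frame('top')
go(0,0,.2)
for P in blobs(b,(18,120,80),(35,255,255),(290,180,360,240)): print(P.mean(0),len(P),(onz('side',P.mean(0),.036)-O)@ey)
f=lambda i,s:cv2.resize(i,s,interpolation=2)
cv2.imwrite('pics/l.png',cv2.cvtColor(np.hstack([f(b[120:330,200:400],(400,420)),f(a[150:310,180:330],(394,420))]),4))"
```

```text
t 9.68 chute [-0.005  -0.2551  0.1962] g 0.631 F [-0.6 -0.1 -0.2]
shift [ 0.638  0.013 -0.008] turn [-0.008 -0.003  0.001]
[326.01612903 224.4516129 ] 62 -0.08131436512534117
```

View pics/l.png

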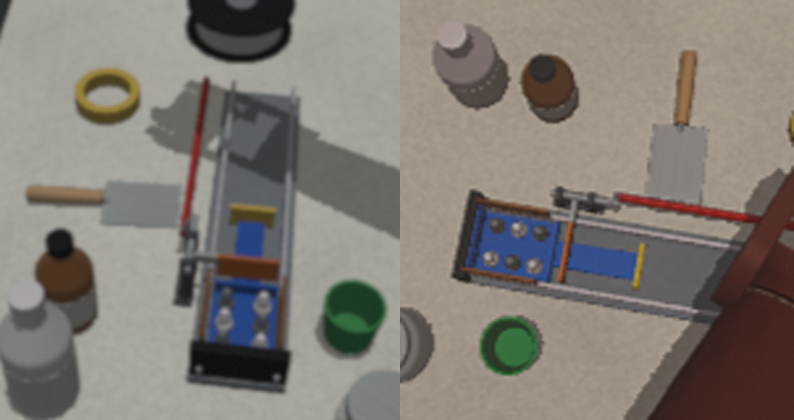

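The rack is home at the black stop with the gate shut behind its head. The robot is clear and the bystanders look undisturbed, so I'm handing in.

```bash
python3 -c "
from plant import manip
print(manip.job_done())"
```

```text
the job is handed in; nothing more can be done
None
```

The rack is in the curing bay against the black stop and the gate has fallen shut behind it. I handed the job in at about 9.7 s; no verdict was reported.

**What I did:** one finger pressed the red rod to hold the gate up at roughly 0.9–1.0 rad, by my estimate from the side view. The other finger pushed the yellow tab along the chute. I then backed off along the rod, let the gate down and lifted clear.

**Last checks:**
- **Rack at the stop:** the push force rose to about 19 N with no further motion. The tab's position in the last side view puts its rear face at about -84 to -86 mm, against -85 mm when fully home.
- **Gate and surroundings:** the final pictures show the gate down behind the head. The bystanders in view look undisturbed, by eye only.
- **Robot clear:** the contact force read about 0 N.

No check failed. The fingers looked about 4 mm off the tool centre in one side picture. I aimed between the two readings and that caused no trouble.

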